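Restock the analyser's reagent rack

TASK

Make the grey reagent rack complete with blue cartridges: take out the one orange cartridge loaded by mistake and stand it upright in the red returns bin, then fill its pocket and every other empty pocket with the blue spares from the green mat, each fully down and upright. Lower the cartridges into place, do not drop them. Leave the blue cartridges already in the rack, the orange one on the mat, the bottle, the tip box and the paper roll where they are.

Things in the scene. Friction and masses are not known exactly. Their poses are not given: they have to be found in the camera images.
- rack: fixed grey reagent rack, 204 (its x) x 190 (its y) x 34 mm tall, six open-topped pockets, 3 along x (pitch 66 mm) by 2 along y (pitch 92 mm), divided by 6 mm walls. Some pockets hold cartridges (only a few mm of play), the others are empty, showing a black floor pad. Origin: centre of its underside; z up. It may stand left or right of the robot
- pocket0 (a point): centre of the pocket's floor, 6 mm above the bench. Pocket inside 60 (its x) x 86 mm (its y), walls rising 28 mm above this floor; a cartridge fits with its x along the pocket's x, either way round. Axes as the rack's; it may be empty or occupied
- pocket1 (a point): as pocket0, another pocket of the rack
- pocket2 (a point): as pocket0, another pocket of the rack
- pocket3 (a point): as pocket0, another pocket of the rack
- pocket4 (a point): as pocket0, another pocket of the rack
- pocket5 (a point): as pocket0, another pocket of the rack
- blue1_center (a point): blue cartridge 50 x 76 x 92 mm tall, about 0.18 kg, standing upright: white box 50 (its x) x 76 (its y) x 50 mm tall, and centred on its flat top an upright grip fin 18 (x) x 50 (y) x 42 mm tall, meant to be pinched across its 18 mm thickness from above. Same both ways round. The point is its centre, 46 mm above its underside; z up. Blue fin and band: the right kind for the rack. It stands either in a pocket or on the green mat, at any yaw there
- blue2_center (a point): another blue cartridge, as blue1
- blue3_center (a point): another blue cartridge, as blue1
- blue4_center (a point): another blue cartridge, as blue1
- blue5_center (a point): another blue cartridge, as blue1
- blue6_center (a point): another blue cartridge, as blue1
- orange1_center (a point): orange cartridge, the same shape as the blue ones: orange fin and band. It is the wrong kind and starts in one of the rack's pockets
- orange2_center (a point): another orange cartridge of the same shape, which starts on the green mat among the blue spares and must stay there
- mat: fixed green stock mat 230 x 230 x 2 mm on the bench, on the other side from the rack; three blue spares and one orange cartridge stand on it, about 100 mm or more between centres. Origin: centre of its underside
- bin: fixed red open returns bin, outside 116 (its x) x 126 (its y) x 44 mm tall, walls and floor 4 mm, empty, between rack and mat. Origin: centre of its underside; z up
- bin_floor (a point): centre of the returns bin's inner floor, 4 mm above the bench; axes as the bin's. Inside 108 (x) x 118 mm (y), 40 mm deep
- bottle: loose amber dispenser bottle standing beyond the bin, 84 mm diameter and 140 mm tall, with a neck and white pump up to 260 mm and a thin spout at 195 mm reaching 48 mm from the axis; an obstacle. Origin: centre of its underside
- tipbox: loose pipette tip box with yellow lid, 87 (x) x 127 (y) x 59 mm tall, at the far side of the bench; a bystander. Origin: centre of its underside
- roll: loose white paper roll standing on end, 90 mm diameter, 60 mm tall, at the far side of the bench; a bystander. Origin: centre of its underside

How it is judged:
By the outcome, as a careful person would: the job done as asked, in the order asked, and still so for the second after the job is handed in, with the robot touching nothing.
It also fails if it takes over 72 s, if anything falls off the work surface, if the arm or the gripper's body presses on something with over 40 N, if the wrist force passes 120 N, or if a joint passes its speed limit or range.

ROBOT

A 6-joint arm with a two-finger parallel gripper is mounted at the origin on the work surface. World frame = base frame: x ahead of the robot, y to its left, z up, the work surface at z = 0. Lengths are in m, angles in rad, forces in N, time in s.
With the tool pointing down it reaches from about 0.325 to 0.9 m from the base axis. Payload 3.5 kg.
Tool frame: the origin (TCP) lies midway between the tips of the shut fingers; the grasp point (between the pads) lies 19 mm behind it; z points along the fingers, y is the line along which they close (so a half turn about z gives the same grasp; the last joint's range is limited). The gripper opens to 85 mm and grips with 20 to 120 N. Pads are 22 mm wide; open, the fingers measure 114 mm over their backs; the gripper's body (76 mm by 85 mm) begins 54 mm behind the grasp point. The pads swing forward as they close: fully open they stand 13 mm farther back than shut.
Start: joints at [1.142, 0.276, -0.026, 1.268, 0, 1.467], TCP at [0.2, 0.592, 0.231] pointing down, gripper open.
Joint ranges: [-3.12, 3.12], [-0.85, 1.88], [-1.08, 1.24], [-1.95, 2.15], [-1.57, 1.53], [-3.14, 3.14]. Speed limits (rad/s): [2.57, 2.57, 3.14, 3.14, 3.14, 3.14].

INTERFACE

Orientations are given as [roll, pitch, yaw] about the fixed x, y, z axes, in that order (R = Rz(yaw) Ry(pitch) Rx(roll)).
In Python, from cell import ctrl gives the robot as it stands. Calls block until the motion is done:
- ctrl.movep(position, orientation): joint-space move of the TCP to a pose.
- ctrl.move_linear(position, ori=None, max_speed=0.15): straight line of the TCP; ori=None keeps the orientation; max_speed is the mean speed in m/s.
- ctrl.move_j(angles): joint-space move.
- ctrl.grip(opening): opening from 0.0 (shut) to 1.0 (fully open); the grip force is fixed at half the most; returns when the fingers have stopped.
- ctrl.sleep(seconds).
- ctrl.solve_ik(position, orientation): joint angles nearest the present ones, or None.
- ctrl.state(): the state.
- ctrl.capture(name): name is "side" or "top" or "wrist"; returns the picture (400x640x3 uint8, red, green, blue); there is no depth.
- ctrl.calibration(name): a dict with "K" (3x3 intrinsics, pixels), "R" (3x3) and "t" (3): a world point X has camera coordinates R X + t. Camera axes: x right, y down, z forward; pixel columns grow to the right and rows downward; lengths in m; the calibration is good to about 2 mm. The wrist camera is an equidistant fisheye: a pixel r from the principal point sees the ray r / f radians off the axis. A picture is of the moment at which its call begins: read the wrist's pose just before it. calibration takes no time and is no camera call; for the wrist camera it gives the pose at the moment of the call.
A pose or a line that the arm cannot do raises ctrl.Unreachable and nothing moves.
- ctrl.sign_off(): hands the job in; it is judged then, once.
The state is a dict: "time_s": time; "joint_positions": joint angles; "joint_velocities": joint speeds; "joint_efforts": joint torques, N m; "tool_pos": TCP position; "eef_rot": TCP orientation; "contact_force": force on the tool from outside, world axes, zero at the start; "wrist_torque": the same for the moment, N m; "grip_width": opening from 0.0 (shut) to 1.0 (fully open); "gripper_force": force on a finger pad.
Only numpy, scipy, OpenCV 4.12 (cv2) and the standard library are available. Lean on these libraries where they do the work, as an engineer would, in place of code of your own. Each camera call takes 0.05 s, during which the arm holds its last target. There are 200 camera calls.

## Working session

There is one attempt and no reset: what is moved stays moved. The work goes in short steps, each a Python script; the robot and the scene stay as the last script left them, time stands still between calls to the robot, and variables do not carry over. Pictures are saved under pics/ and viewed, at most 10 in all, crops included, and the job is handed in when it is done.

```bash
ls; mkdir -p pics; python3 - <<'E'
from cell import ctrl
import cv2,numpy as np
for n in("top","side"):
    im=ctrl.capture(n); cv2.imwrite(f"pics/{n}0.png",im[:,:,::-1]); c=ctrl.calibration(n)
    print(n,np.round(c["K"],1).tolist(),np.round(c["R"],3).tolist(),np.round(c["t"],3).tolist(), (-np.array(c["R"]).T@c["t"]).round(3))
print(ctrl.state())
E
```

```text
pics
top [[397.5, 0.0, 314.9], [0.0, 397.5, 200.6], [0.0, 0.0, 1.0]] [[-0.121, -0.993, -0.001], [-0.97, 0.119, -0.212], [0.211, -0.025, -0.977]] [0.058, 0.58, 0.921] [0.376 0.012 1.023]
side [[380.5, 0.0, 323.8], [0.0, 380.5, 199.3], [0.0, 0.0, 1.0]] [[0.726, -0.688, -0.017], [-0.536, -0.55, -0.64], [0.431, 0.474, -0.768]] [-0.433, 0.365, 0.656] [ 0.227 -0.408  0.731]
{'time_s': 0.1, 'joint_positions': array([ 1.14158030e+00,  2.77087568e-01, -2.77421420e-02,  1.26798857e+00,
       -4.18210967e-05,  1.46738502e+00]), 'joint_velocities': array([ 0.00025345, -0.00034165,  0.00382359, -0.00021203, -0.00083088,
        0.00113703]), 'joint_efforts': array([ 2.12111843e-06, -4.46707892e+01,  2.96128142e+01,  8.49447999e-03,
       -1.34605070e-04, -2.09133724e-07]), 'tool_pos': array([0.19977909, 0.59147094, 0.23025324]), 'eef_rot': array([-3.13957719e+00, -1.67122369e-04,  2.81578780e+00]), 'contact_force': array([ 0.95802623, -0.1985139 ,  0.58771941]), 'wrist_torque': array([ 0.00320408, -0.00749639, -0.0088426 ]), 'gripper_force': 0.0, 'grip_width': 1.000097723014714}
```

View pics/top0.png

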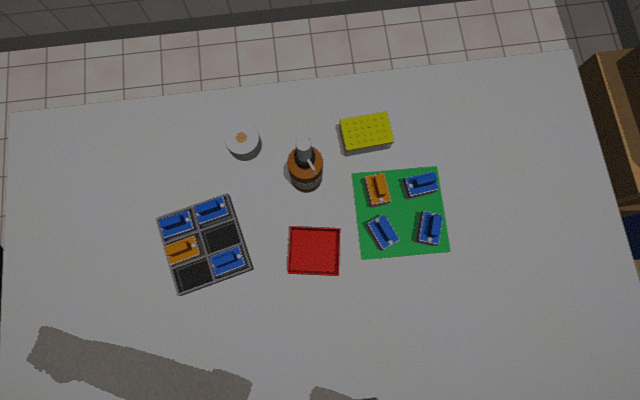

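View pics/side0.png

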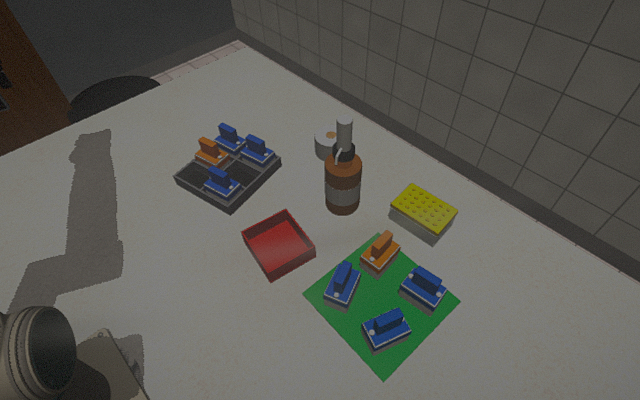

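The top view shows the rack at (205,243) with orange in the left-middle pocket (181,250). Two pockets are empty, at (221,237) and (194,274). The bin is at (314,251), with the bottle above it at (305,170). On the mat (403,212) the blue spares are at (422,184), (383,232) and (430,228), and the orange one is at (377,189). Next I'll check the wrist view and get rough world positions.

```bash
cat > h.py <<'E'
from cell import ctrl
import cv2,numpy as np
def cast(c,px,z,fish=False):
    "pixels (N,2) -> world points on plane z"
    K,R,t=(np.array(c[k],float) for k in("K","R","t"))
    px=np.atleast_2d(px).astype(float)
    u=(px-[K[0,2],K[1,2]])/[K[0,0],K[1,1]]
    if fish:
        r=np.linalg.norm(u,axis=1,keepdims=True)+1e-12
        d=np.hstack([u/r*np.sin(r),np.cos(r)])
    else: d=np.hstack([u,np.ones((len(u),1))])
    d=d@R; o=-R.T@t
    return o+d*((z-o[2])/d[:,2])[:,None]
def proj(c,X,fish=False):
    K,R,t=(np.array(c[k],float) for k in("K","R","t"))
    p=np.atleast_2d(X)@R.T+t
    if fish:
        r=np.linalg.norm(p[:,:2],axis=1,keepdims=True); u=p[:,:2]/r*np.arctan2(r,p[:,2:])
    else: u=p[:,:2]/p[:,2:]
    return u*[K[0,0],K[1,1]]+[K[0,2],K[1,2]]
E
python3 - <<'E'
from h import *
c=ctrl.calibration("top"); s=ctrl.calibration("side")
for n,p,z in[("rack",(205,243),.034),("or1",(181,250),.06),("e1",(221,237),.006),("e2",(194,274),.006),("bin",(314,251),.04),("bot",(305,185),0),("b1",(422,184),.06),("b2",(383,232),.06),("b3",(430,228),.06),("o2",(377,189),.06),("mat",(403,212),.002)]:
    X=cast(c,p,z)[0]; print(n,X.round(3),np.hypot(X[0],X[1]).round(3))
c=ctrl.calibration("wrist"); im=ctrl.capture("wrist"); cv2.imwrite("pics/w0.png",im[:,:,::-1])
R=np.array(c["R"]);print(np.array(c["K"]),R.round(3),(-R.T@c["t"]).round(3))
E
```

```text
rack [0.515 0.271 0.034] 0.582
or1 [0.501 0.323 0.06 ] 0.596
e1 [0.529 0.237 0.006] 0.58
e2 [0.444 0.311 0.006] 0.542
bin [0.462 0.005 0.04 ] 0.462
bot [0.641 0.007 0.   ] 0.641
b1 [ 0.593 -0.283  0.06 ] 0.657
b2 [ 0.485 -0.168  0.06 ] 0.513
b3 [ 0.481 -0.283  0.06 ] 0.558
o2 [ 0.594 -0.17   0.06 ] 0.617
mat [ 0.537 -0.239  0.002] 0.588
[[309.70691629   0.         316.33394169]
 [  0.         309.70691629 196.29321353]
 [  0.           0.           1.        ]] [[ 0.319  0.948 -0.002]
 [ 0.904 -0.304  0.3  ]
 [ 0.284 -0.097 -0.954]] [0.128 0.616 0.374]
```

View pics/w0.png

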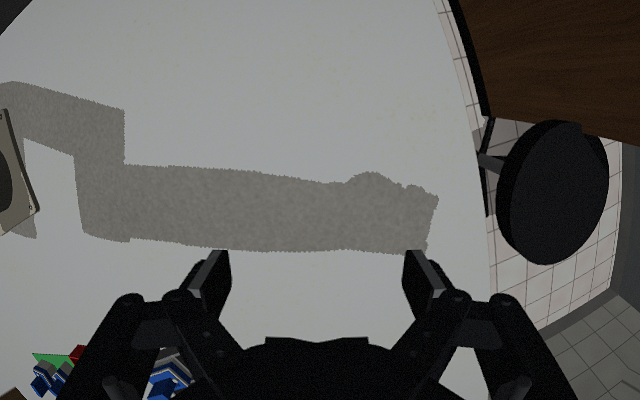

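The wrist view shows mostly the bench and the arm's shadow. The camera sits 76 mm out along tool x and is tilted toward the TCP. I'll take views over the mat and then over the rack.

```bash
cat >> h.py <<'E'
import pickle
def view(tag,x,y,rad=.03,z=.31):
    a=np.arctan2(y,x); ctrl.movep([x+rad*np.cos(a),y+rad*np.sin(a),z],[np.pi,0,a+np.pi]); ctrl.sleep(.2)
    c=ctrl.calibration("wrist"); im=ctrl.capture("wrist"); cv2.imwrite(f"pics/{tag}.png",im[:,:,::-1]); pickle.dump(c,open(f"pics/{tag}.pkl","wb")); return c,im
E
python3 - <<'E'
from h import *
view("mat",.537,-.228); view("rack",.51,.271)
a,b=cv2.imread("pics/mat.png"),cv2.imread("pics/rack.png")
cv2.imwrite("pics/both.png",np.vstack([cv2.resize(i[0:300,100:540],(800,545))[:,:] for i in(a,b)])[:, :])
cv2.imwrite("pics/both.png",cv2.resize(np.hstack([a[:,150:490],b[:,150:490]]),(800,470)))
print(ctrl.state()["time_s"])
E
```

```text
5.7417
```

View pics/both.png

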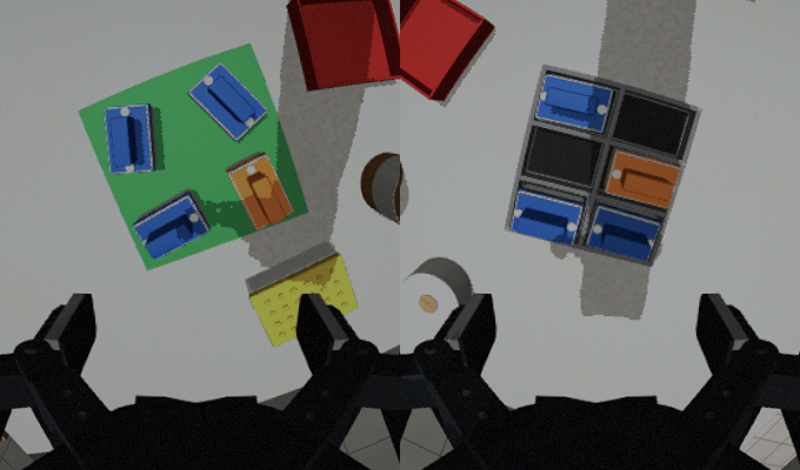

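The mat view (left) shows blue cartridges at (130,138), (228,101) and (172,227), and orange at (261,190), all clear of each other. The rack view (right) shows empty pockets at (653,125) and (563,155), and orange at (642,178). I'll measure both with masks and look at a zoomed crop of the rack.

```bash
cat >> h.py <<'E'
def load(tag): return cv2.imread(f"pics/{tag}.png")[:,:,::-1],pickle.load(open(f"pics/{tag}.pkl","rb"))
def blobs(im,col,amin=300):
    hsv=cv2.cvtColor(np.ascontiguousarray(im),cv2.COLOR_RGB2HSV)
    lo,hi={"blue":((100,110,40),(125,255,255)),"orange":((6,150,70),(18,255,255)),"red":((170,120,30),(179,255,255)),"green":((50,100,40),(85,255,255))}[col]
    m=cv2.inRange(hsv,lo,hi)
    if col=="red": m|=cv2.inRange(hsv,(0,150,30),(5,255,255))
    m=cv2.morphologyEx(m,cv2.MORPH_OPEN,np.ones((3,3)))
    return [k for k in cv2.findContours(m,cv2.RETR_EXTERNAL,cv2.CHAIN_APPROX_NONE)[0] if cv2.contourArea(k)>amin]
def rect(P):
    "world points -> centre, (short,long), direction of long side mod pi"
    (x,y),(w,h),a=cv2.minAreaRect((P[:,:2]*1000).astype(np.float32)); a=np.radians(a)
    if w>h: w,h=h,w
    else: a+=np.pi/2
    return np.array([x,y])/1000,np.array([w,h]).round(1),(a%np.pi)
E
python3 - <<'E'
from h import *
top=cv2.imread("pics/top0.png")[:,:,::-1]; ct=ctrl.calibration("top")
for tag in("mat","rack","top"):
    im,c=(top,ct) if tag=="top" else load(tag)
    for col in("blue","orange","red","green"):
        for k in blobs(im,col,150):
            z=dict(blue=.05,orange=.05,red=.044,green=.002)[col]
            ctr,s,a=rect(cast(c,k[:,0],z,tag!="top")); print(tag,col,k[:,0].mean(0).round(),ctr.round(4),s,np.degrees(a).round(1))
im,_=load("rack"); cv2.imwrite("pics/rz.png",cv2.resize(im[45:240,230:430,::-1],None,fx=3.,fy=3.,interpolation=cv2.INTER_CUBIC))
E
```

```text
mat blue [ 46. 221.] [ 0.4552 -0.7638] [56.2 67.5] 0.1
mat blue [297. 194.] [ 0.5992 -0.2861] [46.6 73.4] 96.9
mat blue [250. 119.] [ 0.4806 -0.2972] [25.3 71.5] 159.8
mat blue [269. 117.] [ 0.4886 -0.2744] [18.6 71.5] 160.8
mat blue [595.  73.] [0.5928 0.2834] [ 48.1 127. ] 71.8
mat blue [343.  85.] [ 0.4887 -0.1687] [46.1 71.8] 22.3
mat blue [616.  51.] [0.5642 0.3738] [ 43.3 129.4] 74.8
mat blue [563.  10.] [0.4702 0.245 ] [ 23.2 107.2] 104.4
mat orange [523. 171.] [0.704  0.0565] [ 86.8 104.3] 142.3
mat orange [372. 162.] [ 0.6011 -0.1716] [45.1 75. ] 5.0
mat red [444.  35.] [ 0.4668 -0.001 ] [109.3 138.5] 80.3
mat green [326. 136.] [ 0.5405 -0.2292] [229.9 230. ] 88.1
rack blue [339. 200.] [0.5721 0.3383] [46.8 73.1] 101.4
rack blue [274. 186.] [0.5974 0.2489] [47.1 72.8] 103.3
rack blue [298.  87.] [0.4642 0.2171] [46.4 72.9] 104.1
rack blue [18. 54.] [ 0.5966 -0.3167] [ 33.6 127.3] 113.9
rack blue [85. 17.] [ 0.4902 -0.1567] [18.3 58. ] 20.9
rack blue [63. 12.] [ 0.4956 -0.2182] [21.4 47.2] 22.1
rack orange [ 83. 162.] [ 0.712  -0.0603] [ 88.4 103.2] 38.1
rack orange [356. 152
[... 180 characters left out ...]
0144] [115.  141.8] 80.3
rack green [84. 51.] [ 0.5457 -0.2297] [219.7 231.1] 88.0
top blue [228. 260.] [0.4642 0.218 ] [46.1 72.3] 103.6
top blue [379. 234.] [ 0.4832 -0.1583] [17.1 71.2] 22.5
top blue [387. 229.] [ 0.4929 -0.1799] [25.8 71.4] 22.0
top blue [436. 228.] [ 0.4807 -0.2992] [23.9 71.3] 160.4
top blue [425. 226.] [ 0.489  -0.2757] [17.2 71.2] 161.0
top blue [176. 223.] [0.57   0.3385] [46.1 73.4] 101.6
top blue [211. 209.] [0.5951 0.2496] [45.8 72.7] 102.8
top blue [421. 183.] [ 0.5982 -0.2887] [46.1 74.3] 96.6
top orange [298. 168.] [0.6743 0.0191] [40.9 83.3] 40.3
top red [314. 249.] [0.4636 0.005 ] [114.4 123.5] 80.6
top green [402. 210.] [ 0.5401 -0.2304] [228.7 229.1] 178.1
```

View pics/rz.png

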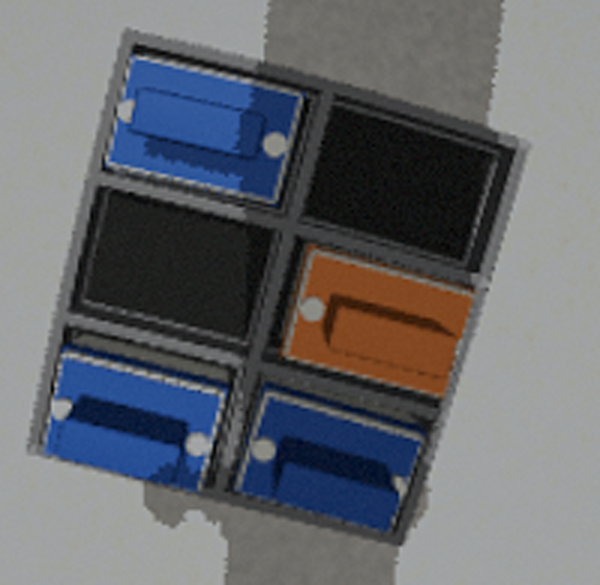

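The zoomed view shows the rack corners at about (125,30), (530,145), (403,543) and (30,455). It confirms two empty pockets with black pads and the orange cartridge in the middle of the right column. The panels measure 46x72 mm in both views, so z=50 mm is right. Now I'll fit the rack and store everything.

```bash
python3 - <<'E'
from h import *
ct=ctrl.calibration("top"); top=cv2.imread("pics/top0.png")[:,:,::-1]
im,c=load("rack")
P=cast(c,np.array([(125,30),(530,145),(403,543),(30,455)])/3+[230,45],.034,True)
print("rack rect",rect(P),P[:,:2].round(4).tolist(),[np.linalg.norm(P[i]-P[(i+1)%4]).round(4) for i in range(4)])
# cartridges in rack at z=.056, both views
S={}
for tag in("rack","mat","top"):
    i,cc=(top,ct) if tag=="top" else load(tag)
    for col in("blue","orange"):
        B=[k[:,0] for k in blobs(i,col,100)]
        for name,(xy,z) in dict(r1=((.57,.337),.056),r2=((.595,.25),.056),r3=((.464,.217),.056),or1=((.503,.325),.056),b1=((.598,-.287),.05),b2=((.488,-.169),.05),b3=((.485,-.286),.05)).items():
            W=[cast(cc,k,z,tag!="top") for k in B]; W=[w for w in W if np.linalg.norm(rect(w)[0]-xy)<.03]
            if W:
                r=rect(np.vstack(W)); print(tag,col,name,r[0].round(4),r[1],np.degrees(r[2]).round(1))
# inner empty-pocket pads
ctr,s,a=rect(P); th=a if False else np.radians(13.5)
# bottle base near edge, in top view
for p in[(308,191),(303,140)]: print(cast(ct,p,0 if p[1]>150 else .26)[0].round(3))
E
```

```text
rack rect (array([0.51745715, 0.28066602]), array([189.7, 204.5]), np.float64(0.23490477309595492)) [[0.4401, 0.1646], [0.3982, 0.3497], [0.5939, 0.3942], [0.639, 0.2122]] [np.float64(0.1897), np.float64(0.2007), np.float64(0.1875), np.float64(0.2045)]
rack blue r1 [0.5705 0.337 ] [46.1 72. ] 101.4
rack blue r2 [0.5955 0.2489] [46.4 71.7] 103.3
rack blue r3 [0.4642 0.2176] [45.7 71.8] 104.1
rack blue b1 [ 0.5966 -0.3167] [ 33.6 127.3] 113.9
rack blue b2 [ 0.4902 -0.1567] [18.3 58. ] 20.9
rack orange or1 [0.504 0.325] [45.5 71.7] 103.4
mat blue r1 [0.5632 0.3651] [ 42.6 127.5] 74.8
mat blue r2 [0.5914 0.276 ] [ 47.3 125.2] 71.8
mat blue r3 [0.4706 0.2382] [ 22.8 105.6] 104.4
mat blue b1 [ 0.5992 -0.2861] [46.6 73.4] 96.9
mat blue b2 [ 0.4887 -0.1687] [46.1 71.8] 22.3
mat blue b3 [ 0.484  -0.2875] [46.1 71.6] 160.2
mat orange or1 [0.489  0.3227] [17.4 71.6] 106.4
top blue r1 [0.5688 0.3365] [45.9 72.9] 101.6
top blue r2 [0.5938 0.2482] [45.5 72.2] 102.8
top blue r3 [0.4637 0.2168] [45.8 71.9] 103.6
top blue b1 [ 0.5982 -0.2887] [46.1 74.3] 96.6
top blue b2 [ 0.4889 -0.171 ] [45.2 72.1] 22.0
top blue b3 [ 0.4843 -0.289 ] [45.6 71.3] 160.4
[0.624 0.001 0.   ]
[0.668 0.001 0.26 ]
```

```bash
cat >> h.py <<'E'
RC=np.array([.5177,.2794]); RY=np.radians(13.4)
pocket=lambda i,j: RC+np.array([[np.cos(RY),-np.sin(RY)],[np.sin(RY),np.cos(RY)]])@[.066*i,.046*j]
G=.058; UP=.205
BIN=(np.array([.4636,.005]),np.radians(80.6))
def pose(xy,z,a):
    "reachable pose with the tool's x along the cartridge's length, least wrist turn"
    o=[]
    for y in(a,a+np.pi,a-np.pi):
        q=ctrl.solve_ik([*xy,z],[np.pi,0,y])
        if q is not None: o.append((abs(q[5]),y))
    return [*xy,z],[np.pi,0,min(o)[1]]
def pick(xy,a,floor):
    p,o=pose(xy,UP,a); ctrl.grip(.5); ctrl.movep(p,o)
    ctrl.move_linear([*xy,floor+G],max_speed=.12); z0=ctrl.state()["tool_pos"][2]; ctrl.grip(0.); s=ctrl.state()
    print("grip",s["grip_width"].round(3),s["gripper_force"].round(1),"z",z0.round(4),s["tool_pos"].round(4))
    ctrl.move_linear([*xy,UP],max_speed=.15); s=ctrl.state()
    print("lifted",s["grip_width"].round(3),s["contact_force"].round(1)); return z0-floor
def place(xy,a,floor,g,rim):
    p,o=pose(xy,UP,a); ctrl.movep(p,o)
    ctrl.move_linear([*xy,floor+rim+.006+g],max_speed=.15); ctrl.sleep(.1); f0=ctrl.state()["contact_force"].copy()
    z=floor+rim+.006+g
    while z>floor+g-.003:
        z-=.008 if z>floor+g+.009 else .0015
        ctrl.move_linear([*xy,z],max_speed=.06); s=ctrl.state(); d=s["contact_force"]-f0
        if abs(d).max()>6: break
    h=s["tool_pos"][2]-g-floor; print("down: left",h.round(4),"dF",d.round(1),"t",s["time_s"])
    if h>.005: return False
    ctrl.grip(.5); ctrl.move_linear([*xy,UP],max_speed=.2); return True
E
python3 - <<'E'
from h import *
for n,p in dict(e1=pocket(-1,1),e2=pocket(0,-1),o=pocket(0,1)).items(): print(n,p.round(4))
g=pick([.5042,.3245],np.radians(103.4),.006)
print(place(*BIN,.004,g,.04),ctrl.state()["time_s"])
cv2.imwrite("pics/t1.png",ctrl.capture("top")[:,:,::-1])
E
```

```text
e1 [0.4428 0.3089]
e2 [0.5284 0.2347]
o [0.507  0.3241]Traceback (most recent call last):
  File "<stdin>", line 3, in <module>
  File "h.py", line 53, in pick
    print("grip",s["grip_width"].round(3),s["gripper_force"].round(1),"z",z0.round(4),s["tool_pos"].round(4))
                 ^^^^^^^^^^^^^^^^^^^^^
AttributeError: 'float' object has no attribute 'round'
```

The script failed on a print after the grip closed, so the orange cartridge is still gripped in its pocket. I'll fix the print and resume from there.

```bash
sed -i 's/s\["grip_width"\].round(3),s\["gripper_force"\].round(1)/round(float(s["grip_width"]),3),round(float(s["gripper_force"]),1)/; s/"lifted",s\["grip_width"\].round(3)/"lifted",round(float(s["grip_width"]),3)/; s/z0.round(4)/round(float(z0),4)/; s/h.round(4)/round(float(h),4)/' h.py
python3 - <<'E'
from h import *
s=ctrl.state(); print(s["grip_width"],s["gripper_force"],s["tool_pos"],s["contact_force"],s["time_s"])
g=s["tool_pos"][2]-.006
ctrl.move_linear([.5042,.3245,UP],max_speed=.15); print(ctrl.state()["grip_width"],ctrl.state()["contact_force"].round(1))
print(place(*BIN,.004,g,.04),ctrl.state()["time_s"])
cv2.imwrite("pics/t1.png",ctrl.capture("top")[:,:,::-1])
E
```

```text
0.20194045590849907 60.421682596206665 [0.50450026 0.32472316 0.06471604] [-1.02369243 -0.38230953  2.89700008] 9.0333
0.1998231192902339 [ 1.3 -0.1 -2.6]
down: left -0.0 dF [-5.1  0.2 13.4] t 14.9083
True 16.1417
```

View pics/t1.png

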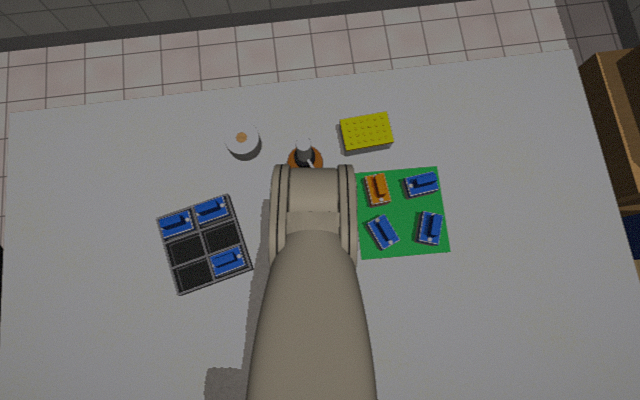

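The orange cartridge is out: its pocket is empty, and the arm hides the bin for now. Lowering measured exactly floor height and contact. Next I'll move the first blue spare into the pocket the orange one left.

```bash
cat >> h.py <<'E'
RA=RY+np.pi/2
def via(y,a): 
    p,o=pose([.44,y],.23,a); ctrl.movep(p,o)
def fill(b,a,pk):
    g=pick(b,np.radians(a),.002); via(-.02,RA); return place(pocket(*pk),RA,.006,g,.028)
E
python3 - <<'E'
from h import *
print(fill([.4888,-.1698],22.2,(0,1)),ctrl.state()["time_s"])
c=ctrl.calibration("wrist");im=ctrl.capture("wrist");t=ctrl.capture("top")
cv2.imwrite("pics/c2.png",cv2.resize(np.hstack([im[:,:,::-1],t[:,:,::-1]]),(800,250)))
E
```

```text
grip 0.202 60.6 z 0.0608 [ 0.4892 -0.17    0.0605]
lifted 0.203 [-0.5 -0.4 -2.8]
down: left -0.0003 dF [-4.7 -1.3 13.1] t 26.675
True 27.9083
```

View pics/c2.png

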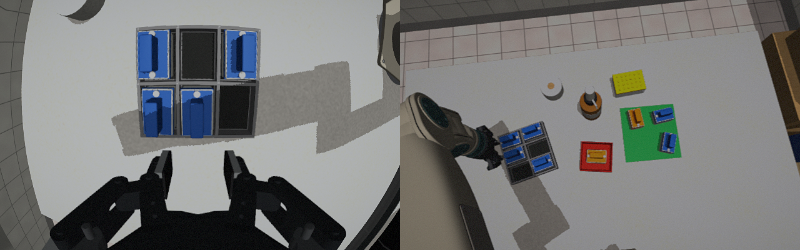

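The wrist view (left) shows the first blue seated at (194,112), and the top view (right) shows the orange upright in the bin at (596,156). Each transfer takes about 11.8 s and the clock is at 28 s, so there is time for the other two.

```bash
python3 - <<'E'
from h import *
via(-.02,np.radians(160.3))
ok=fill([.4842,-.288],160.3,(0,-1)); print(ok,ctrl.state()["time_s"])
if ok:
    via(-.02,np.radians(96.8))
    print(fill([.5987,-.2873],96.8,(-1,1)),ctrl.state()["time_s"])
im=ctrl.capture("wrist");t=ctrl.capture("side")
cv2.imwrite("pics/c3.png",cv2.resize(np.hstack([im[:,:,::-1],t[:,:,::-1]]),(800,250)))
E
```

```text
grip 0.204 60.2 z 0.0609 [ 0.4847 -0.2883  0.0607]
lifted 0.204 [ 0.1 -0.5 -1. ]
down: left -0.0002 dF [-1.   0.1  6.1] t 39.5917
True 40.8167
grip 0.202 60.5 z 0.0611 [ 0.599  -0.2875  0.0606]
lifted 0.201 [-0.9 -0.2 -1.9]
down: left -0.0006 dF [-1.9 -1.4 13.1] t 53.525
True 54.75
```

View pics/c3.png

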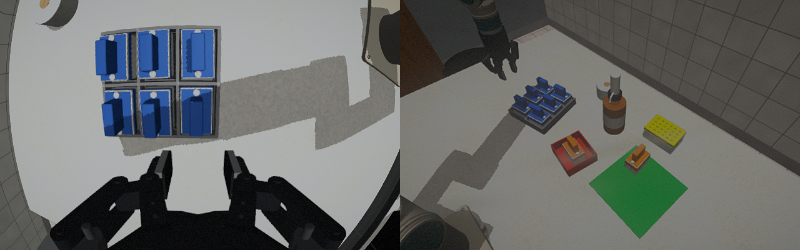

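The final views show all six pockets filled with upright blues (wrist view, x 95–215), the orange upright in the bin at (572,150), the second orange still on the mat and everything else in place.

```bash
python3 -c "
from cell import ctrl
print(ctrl.sign_off())"
```

```text
the job is handed in; nothing more can be done
None
```

The job is handed in at about 55 s of the 72 s allowed: all six rack pockets hold upright blue cartridges, each landing within 1 mm of its pocket floor, and the orange one stands upright in the red bin. The last pictures show the other orange cartridge, the bottle, the tip box and the roll in place.

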